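# Show the hand shower over the basin

## Robot

A 6-joint arm with a two-finger parallel gripper is mounted at the origin on the work surface. World frame = base frame: x ahead of the robot, y to its left, z up, the work surface at z = 0. Lengths are in m, angles in degrees, forces in N, time in s.
With the tool pointing down it reaches from about 0.375 to 0.9 m from the base axis. Payload 3.1 kg.
Tool frame: the origin (TCP) lies midway between the tips of the shut fingers; the grasp point (between the pads) lies bot.hold_point_z behind it (bot.hold_point_z is the distance from the TCP to the grasp point, in m); z points along the fingers, y is the direction in which the jaws open and shut (so a half turn about z gives the same grasp; the last joint's range is limited). The gripper opens to 87 mm and grips with 3 to 60 N. Pads are 19 mm wide; open, the fingers measure 117 mm over their backs; the gripper's body (75 mm by 190 mm) begins 51 mm behind the grasp point.
Start: joints at [-10.227, 30.224, 82.088, -0, 67.689, -10.227], TCP at [0.625, 0, 0.223] pointing down, gripper open.
Joint ranges: [-176.69, 176.69], [-43.24, 126.21], [12.49, 139.97], [-82, 262], [0, 151.66], [-163.58, 163.58]. Speed limits (degrees/s): [159.86, 159.86, 180, 180, 180, 180].

## Interface

Orientations are given as a 3x3 rotation matrix whose columns are the frame's x, y, z axes.
In Python, from rig import bot, vision gives the robot as it stands.
- The arm moves only by the shell command python3 -m inch 'ROWS'. ROWS is JSON, a list of rows, each a list of 5 numbers: the finger opening in mm, from 0 to 87, then the shift along the tool's x, y, z in mm, then the turn about the tool's z in rad. In form: [[hand, dx, dy, dz, roll], ...]. A call has 1 to 8 rows; each row is the pose to reach, as a shift and turn from the pose measured when the call began, along the tool's axes at that moment; what a row does not reach only later rows make up. A row lasts 1/10 s, in which the tool goes at most 50 mm and 8.59 degrees, less where a joint would pass 70% of its speed; a pose out of reach is approached as far as the arm can. A call with a gripper value outside its range is refused whole. The fingers move at their own pace and stop on an object; the grip force is fixed at half the most. Time passes only in rows, so rows that repeat a pose let the fingers close. It gives the time, the measured TCP pose, the force and the opening at its end, in the units of the state.
- bot.read_state(): the state, without advancing time (a new reading comes with each control period).
- vision.capture(name): name is "scene" or "side" or "wrist"; returns (picture, depth): 420x560x3 uint8, red, green, blue; 420x560 float32, m along the optical axis (not along the pixel's ray), 0 where there is no reading.
- vision.camera_model(name): a dict with "intrinsics" (3x3 intrinsics, pixels), "dist" ([k1, k2, p1, p2, k3] as OpenCV has them; the pictures are not rectified), "camera_from_world" (4x4, takes a point from world to camera coordinates). Camera axes: x right, y down, z forward; pixel columns grow to the right and rows downward; lengths in m; the calibration is good to about 2 mm. A picture is of the moment at which its call begins: read the wrist's pose just before it. camera_model takes no time and is no camera call; for the wrist camera it gives the pose at the moment of the call.
- bot.hand_in(): hands the job in, once; it reports no verdict.
The state is a dict: "time_s": time; "joint_positions": joint angles; "qvel": joint speeds; "tau": joint torques, N m; "position": TCP position; "tcp_rot": TCP orientation; "force": force on the tool from outside, world axes, zero at the start; "moment": the same for the moment, N m; "opening": opening from 0.0 (shut) to 1.0 (fully open).
Only numpy, scipy, OpenCV 4.12 (cv2) and the standard library are available. Lean on these libraries where they do the work, as an engineer would, in place of code of your own. Each camera call takes 0.05 s, during which the arm holds its last target. There are 200 camera calls.

## Task

Swing the orange keeper arm of the blue display stand all the way round, away from over the hand shower, until it snaps home at its end stop. Then draw the hand shower up out of its socket and hold it in the gripper with its head over the middle of the white basin, every part of it at least a few centimetres above the basin's rim, spray face turned down at least two thirds of the way from facing sideways to facing straight down. Leave the soap dispenser, mixer tap and paint tub alone, and finish while still holding the hand shower there, steady, touching nothing but the gripper.

Things in the scene. Friction and masses are not known exactly. Their poses are not given: they have to be found in the camera images.
- stand: Fixed stand; origin on the counter under the socket's axis, z up, -x side roughly to the robot. Blue base 200 (x, -65 to +135) x 130 (y) x 12 mm. At the origin a black socket block 50 x 50 mm, top at z = 62, with an upright round hole 27 mm wide, 50 mm deep. A 16 mm steel post at x = +105, y = 0 carries the orange keeper arm; a small bracket and spring strut beside it reach x = +156, z up to 204.
- keeper (a joint): Angle of the orange arm about the upright post, rad. 0: closed, running 5 mm above the hand shower's head and blocking it. Grows as the knob end swings to the stand's -y side (anticlockwise from above) to the end stop at 1.9, out to the side. A weak over-centre spring (under 5 N at the knob) pulls it back to 0 when below 0.65, and snaps it to 1.9 and keeps it there when past 1.25.
- keeper_knob (a point): Middle of the round upright knob on the keeper arm's free end: 16 mm thick, 40 mm tall, standing on the arm, whose top lies 20 mm under this point (arm 18 mm wide, 8 mm thick). 235 mm above the counter, 100 mm from the hinge axis; when closed it is above the hand shower's head, 5 mm off its centre.
- keeper_hinge (a point): Point on the keeper arm's upright hinge axis, at the height of the knob's middle. Nothing rises above the arm here except a 4 mm boss.
- handset: Hand shower, about 200 g, no hose, 190 mm tall, at first upright in the socket, head up. Origin: centre of the handle's bottom end; z runs along the handle to the head; the spray face looks to -x (at first roughly as the stand's -x, towards the robot). Round steel handle, 23 to 28 mm thick, its lowest 50 mm in the socket.
- handset_head (a point): Centre of the hand shower's head, axes as handset; 150 mm from the handle's end. A round flat disc 80 mm across, 26 mm thick, flat faces upright at first: -x is the white spray face with dark nozzles, +x the steel back. It can be pinched across the 26 mm from above at its top rim (40 mm above this point).
- basin: Round white counter-top wash basin, fixed. Origin at the centre of its underside, on the counter; outer rim radius 140 mm, rim 85 mm above the counter, wall about 8 mm.
- soap: Bystander: green soap dispenser with steel pump, 60 mm wide, 132 mm tall; origin under its centre.
- mixer: Bystander: steel basin mixer tap standing on its foot, 50 mm wide body, 130 mm tall, spout reaching 92 mm to its -x side; origin under its centre.
- tub: Bystander: small white paint tub with blue band and red lid, 102 mm wide, 97 mm tall; origin under its centre.

How it is judged:
By the outcome, as a careful person would: the job done as asked, in the order asked, and still so for the second after the job is handed in, while the arm keeps its last pose, push and grip.
It also fails if it takes over 54 s, if anything falls off the work surface, if the arm or the gripper's body presses on something with over 40 N, if the wrist force passes 120 N, or if a joint passes its speed limit or range.

## Working session

There is one attempt and no reset: what is moved stays moved. The work goes in short steps, Python scripts to look and compute and a shell command to move; the robot and the scene stay as the last step left them, time stands still between calls to the robot, and variables do not carry over. Pictures are saved under pics/ and viewed, about 8 in all and at most 12, crops included, and the job is handed in when it is done.

```bash
ls; mkdir -p pics
cat > h.py <<'E'
import numpy as np, cv2
from rig import bot, vision
def cap(n,f):
    m=vision.camera_model(n); p,d=vision.capture(n)
    cv2.imwrite(f'pics/{f}.png',p[:,:,::-1]); np.savez(f'pics/{f}.npz',p=p,d=d,K=m["intrinsics"],D=m["dist"],T=m["camera_from_world"])
    return f
def load(f): return np.load(f'pics/{f}.npz')
def world(f):
    z=load(f);d=z['d'];h,w=d.shape
    uv=np.stack(np.meshgrid(np.arange(w),np.arange(h)),-1).reshape(-1,1,2).astype(float)
    n=cv2.undistortPoints(uv,z['K'],z['D']).reshape(h,w,2)
    c=np.dstack([n*d[...,None],d]); T=np.linalg.inv(z['T'])
    W=c@T[:3,:3].T+T[:3,3]; W[d<=0]=np.nan
    return z['p'],W
def st():
    s=bot.read_state();print(s['time_s'],np.round(s['position'],4),np.round(s['tcp_rot'],3).tolist(),np.round(s['force'],1),s['opening'],np.round(s['joint_positions'],1))
E
python3 - <<'E'
from h import *
for n in ['scene','side']: cap(n,n+'0')
a=[load(n+'0')['p'] for n in ['scene','side']]
cv2.imwrite('pics/both.png',cv2.resize(np.hstack(a)[:,:,::-1],(800,300)))
print(bot.hold_point_z); st()
for n in ['scene','side']: print(np.linalg.inv(load(n+'0')['T']).round(2))
E
```

```text
pics
0.0187
0.1 [6.243e-01 1.000e-04 2.217e-01] [[-0.0, 1.0, -0.002], [1.0, 0.0, 0.0], [0.0, -0.002, -1.0]] [ 0.2 -0.3 -0.4] 1.0021727429376388 [-10.2  30.3  82.1  -0.   67.7 -10.2]
[[ 0.82  0.33 -0.47  1.  ]
 [ 0.57 -0.48  0.67 -0.57]
 [-0.01 -0.81 -0.58  0.63]
 [ 0.    0.    0.    1.  ]]
[[ 0.87 -0.33  0.37  0.28]
 [-0.5  -0.59  0.63 -0.6 ]
 [ 0.01 -0.73 -0.68  0.77]
 [ 0.    0.    0.    1.  ]]
```

View pics/scene0.png

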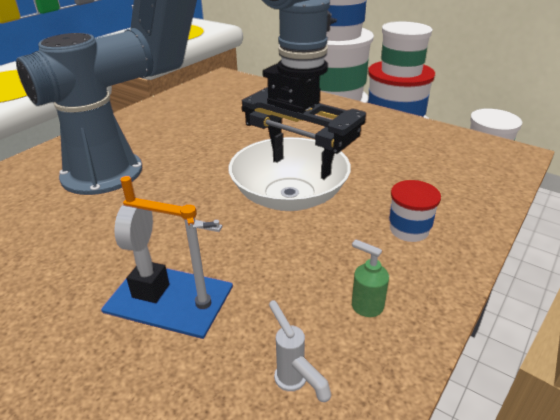

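View pics/side0.png

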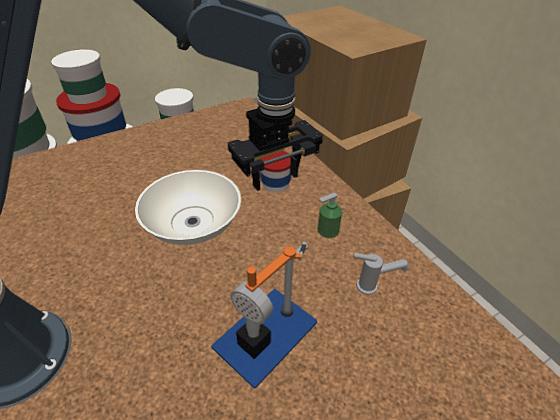

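Both views show the stand (scene: knob at about (128,188), hinge (190,213); side: knob (252,275), hinge (290,252)), the basin (scene (290,175), side (188,208)), and the three bystanders. Next I measure positions from depth and colour.

```bash
cat > m.py <<'E'
from h import *
for f in ['scene0','side0']:
    p,W=world(f); hsv=cv2.cvtColor(p,cv2.COLOR_RGB2HSV); H,S,V=[hsv[...,i].astype(int) for i in range(3)]
    x,y,z=[W[...,i] for i in range(3)]
    box=(x>.2)&(x<1.)&(y>-.6)&(y<.5)&(z>-.02)
    org=(H>5)&(H<20)&(S>200)&(V>120)&box&(z>.19)&(z<.27)
    print(f,'orange',org.sum()); P=W[org]
    c=P[:,:2].mean(0); u=np.linalg.svd(P[:,:2]-c)[2][0] if len(P)<5000 else 0
    t=(P[:,:2]-c)@u; print(' ends',P[t.argmin()].round(3),P[t.argmax()].round(3),'dir',np.degrees(np.arctan2(u[1],u[0])).round(1))
    k=P[P[:,2]>.222]; print(' knob',np.median(k,0).round(3),k.max(0).round(3),len(k))
    blu=(H>100)&(H<125)&(S>150)&box&(z<.03)&(y<-.05)&(y>-.45)
    n,lab,sts,_=cv2.connectedComponentsWithStats(blu.astype(np.uint8)); i=1+sts[1:,4].argmax()
    P=W[lab==i]; print(' base',cv2.minAreaRect(P[:,:2].astype(np.float32)),P[:,2].mean())
    rim=(S<60)&(V>150)&box&(z>.075)&(z<.092)&(np.hypot(x-.5,y-.1)<.35)
    n,lab,sts,_=cv2.connectedComponentsWithStats(rim.astype(np.uint8)); i=1+sts[1:,4].argmax()
    P=W[lab==i]; A=np.c_[2*P[:,:2],np.ones(len(P))]; s=np.linalg.lstsq(A,(P[:,:2]**2).sum(1),rcond=None)[0]
    print(' basin',s[:2].round(3),np.sqrt(s[2]+s[0]**2+s[1]**2).round(3))
    g=(H>45)&(H<80)&(S>100)&box&(z>.01); print(' soap',np.median(W[g],0).round(3))
    r=((H<5)|(H>174))&(S>150)&box&(z>.08)&(z<.11); print(' tub',np.median(W[r],0).round(3))
    gr=(S<60)&box&(z>.03)&(x>.5)&(y<-.1)&(H>=0)&(z<.2)
    n,lab,sts,cc=cv2.connectedComponentsWithStats(gr.astype(np.uint8))
    for i in range(1,n):
        if sts[i,4]>150: print(' grey',cc[i].round(),np.median(W[lab==i],0).round(3),W[lab==i].min(0).round(3),W[lab==i].max(0).round(3))
E
python3 m.py
```

```text
scene0 orange 910
 ends [ 0.445 -0.234  0.215] [ 0.564 -0.202  0.209] dir 17.7
 knob [ 0.456 -0.228  0.242] [ 0.46  -0.219  0.257] 202
 base ((0.4808516800403595, -0.21614402532577515), (0.19827225804328918, 0.12952420115470886), 18.49920654296875) 0.01251621333407156
 basin [0.467 0.184] 0.133
 soap [ 0.789 -0.03   0.085]
 tub [0.758 0.217 0.097]
 grey [198. 257.] [ 0.552 -0.198  0.13 ] [ 0.538 -0.209  0.03 ] [ 0.595 -0.172  0.2  ]
 grey [296. 355.] [ 0.765 -0.238  0.082] [ 0.707 -0.262  0.03 ] [ 0.838 -0.199  0.13 ]
side0 orange 56
 ends [ 0.563 -0.202  0.208] [ 0.439 -0.222  0.214] dir -164.0
 knob [ 0.449 -0.223  0.239] [ 0.457 -0.221  0.252] 2
 base ((0.4811458885669708, -0.21318410336971283), (0.20526611804962158, 0.12852659821510315), 18.347463607788086) 0.010995575718591001
 basin [0.465 0.186] 0.133
 soap [ 0.754 -0.026  0.087]
 tub [0.75  0.204 0.095]
 grey [377. 268.] [ 0.747 -0.234  0.078] [ 0.705 -0.262  0.03 ] [ 0.832 -0.201  0.127]
 grey [288. 284.] [ 0.541 -0.198  0.123] [ 0.536 -0.201  0.031] [ 0.556 -0.189  0.2  ]
```

```bash
cat > rows.py <<'E'
import sys; from h import *
def rows(pts):
    "pts: (world x,y,z m, jaw angle deg world) -> tool rows"
    s=bot.read_state();R=np.array(s['tcp_rot']);p=np.array(s['position'])
    j0=np.degrees(np.arctan2(R[1,1],R[0,1]))
    for x,y,z,j in pts:
        d=R.T@(np.array([x,y,z])-p)*1e3; r=-((j-j0+180)%360-180)
        print(d.round(1),round(np.radians(r),3))
E
python3 - <<'E'
from h import *
from rows import rows
for f in ['scene0','side0']:
    p,W=world(f); c=W[(abs(W[...,2])<.006)]; print(f,np.nanmin(c,0),np.nanmax(c,0))
    for x,y in [(.4,-.4),(.5,-.5),(.45,-.6),(.65,-.45),(.6,-.6)]:
        print((x,y),(np.hypot(c[:,0]-x,c[:,1]-y)<.02).sum())
h=np.array([.5474,-.1927])
def arc(k): a=np.radians(198.4)+k; return h+.1*np.array([np.cos(a),np.sin(a)])
rows([(*arc(0),.30,315),(*arc(0),.225,315)])
E
```

```text
scene0 [-1.54429308 -0.52164491 -0.00599418] [0.95401136 1.96752458 0.00599572]
(0.4, -0.4) 365
(0.5, -0.5) 94
(0.45, -0.6) 0
(0.65, -0.45) 0
(0.6, -0.6) 0
side0 [-0.03869202 -0.64459561 -0.00599595] [1.67175222 1.97057796 0.00599217]
(0.4, -0.4) 0
(0.5, -0.5) 0
(0.45, -0.6) 0
(0.65, -0.45) 331
(0.6, -0.6) 0
[-224.4 -172.   -78.1] 0.785
[-224.4 -171.8   -3.1] 0.785
```

```bash
python3 -m inch '[[50,0,0,-78,0.15],[50,-40,-30,-78,0.3],[50,-80,-60,-78,0.45],[50,-120,-95,-78,0.6],[50,-160,-130,-78,0.75],[50,-200,-155,-78,0.785],[50,-224,-172,-78,0.785],[50,-224,-172,-78,0.785]]'
python3 - <<'E'
from h import *
from rows import rows
st(); cap('wrist','w1')
rows([(.4525,-.2242,.30,315),(.4525,-.2242,.225,315)])
p,W=world('w1');hsv=cv2.cvtColor(p,cv2.COLOR_RGB2HSV);H,S,V=[hsv[...,i].astype(int) for i in range(3)]
o=(H>5)&(H<20)&(S>200)&(V>100)&(W[...,2]>.245)&(W[...,2]<.27);print(o.sum(),np.nanmedian(W[o],0),np.nanmin(W[o],0),np.nanmax(W[o],0))
E
```

```text
time_s: 0.9
position: [0.45, -0.2274, 0.2997]
tcp_rot: [[0.711, 0.703, -0.003], [0.703, -0.711, -0.001], [-0.003, -0.002, -1.0]]
force: [0.4, 0.3, 0.8]
opening: 0.577
0.9 [ 0.45   -0.2274  0.2997] [[0.711, 0.703, -0.003], [0.703, -0.711, -0.001], [-0.003, -0.002, -1.0]] [0.4 0.3 0.8] 0.5766626484039339 [-39.4  15.7  93.2  -0.2  71.2   6. ]
[ 1.8  0.  -0.3] -0.004
[ 1.9  0.2 74.7] -0.004
327 [ 0.45130353 -0.22229255  0.25546164] [ 0.44403615 -0.22979643  0.24556313] [ 0.4588659  -0.21532367  0.25692254]
```

View pics/w1.png

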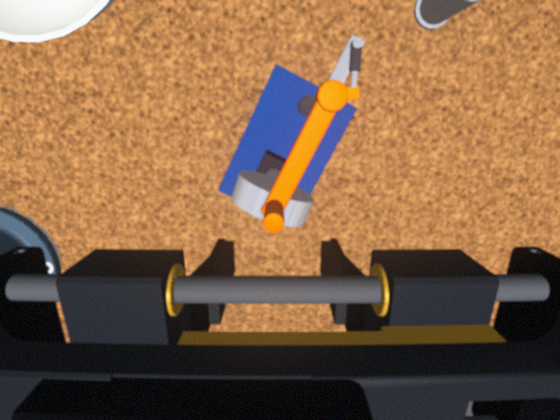

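Wrist view: knob (273,222) sits midway between the fingers, and the hinge is at (333,95). The wrist depth gives the knob as (0.4513, -0.2223), within 3 mm of the plan, so I lower over it.

```bash
python3 -m inch '[[50,4,-2,0,0],[50,4,-2,25,0],[50,4,-2,50,0],[50,4,-2,74,0],[40,4,-2,74,0],[26,4,-2,74,0],[26,4,-2,74,0],[26,4,-2,74,0]]'
python3 - <<'E'
from h import *
from rows import rows
st()
h=np.array([.5474,-.1917])
def arc(k): a=np.radians(198.4)+k; return h+.1*np.array([np.cos(a),np.sin(a)])
for i in range(1,17):
    rows([(*arc(.1*i),.226,315+i*3)])
E
```

```text
time_s: 1.75
position: [0.4535, -0.2214, 0.227]
tcp_rot: [[0.71, 0.705, -0.0], [0.705, -0.71, -0.001], [-0.001, 0.0, -1.0]]
force: [-0.3, -0.6, 0.3]
opening: 0.329
1.75 [ 0.4535 -0.2214  0.227 ] [[0.71, 0.705, -0.0], [0.705, -0.71, -0.001], [-0.001, 0.0, -1.0]] [-0.3 -0.6  0.3] 0.32933615150666296 [-38.7  20.6  98.8  -0.   60.5   6.5]
[-6.   9.8  1. ] -0.056
[-9.  19.3  1. ] -0.108
[-11.1  29.1   1. ] -0.161
[-12.2  39.1   1. ] -0.213
[-12.3  49.1   1. ] -0.265
[-11.4  59.    1. ] -0.318
[-9.6 68.8  1. ] -0.37
[-6.7 78.4  1. ] -0.422
[-2.9 87.7  1. ] -0.475
[ 1.8 96.5  1. ] -0.527
[  7.3 104.8   1. ] -0.58
[ 13.7 112.5   1. ] -0.632
[ 20.8 119.5   1. ] -0.684
[ 28.6 125.8   1. ] -0.737
[ 36.9 131.3   1. ] -0.789
[ 45.8 136.    1. ] -0.841
```

```bash
python3 -m inch '[[26,-6,10,1,-0.05],[26,-9,19,1,-0.1],[26,-11,29,1,-0.16],[26,-12,39,1,-0.21],[26,-12,49,1,-0.26],[26,-11,59,1,-0.32],[26,-9.5,69,1,-0.37],[26,-7,78,1,-0.42]]'
python3 - <<'E'
from h import *
from rows import rows
st()
h=np.array([.5474,-.1917])
def arc(k): a=np.radians(198.4)+k; return h+.1*np.array([np.cos(a),np.sin(a)])
for i in range(9,18):
    rows([(*arc(.1*i),.226,315+i*3)])
E
```

```text
time_s: 2.55
position: [0.5023, -0.2823, 0.2266]
tcp_rot: [[0.359, 0.933, -0.003], [0.933, -0.359, -0.002], [-0.002, -0.002, -1.0]]
force: [-3.5, -0.6, -0.1]
opening: 0.3
2.55 [ 0.5023 -0.2823  0.2266] [[0.359, 0.933, -0.003], [0.933, -0.359, -0.002], [-0.002, -0.002, -1.0]] [-3.5 -0.6 -0.1] 0.30013813010866686 [-40.3  26.2  88.9  -0.2  64.9 -19.3]
[ 0.8 11.4  0.6] -0.053
[ 1.4 21.3  0.6] -0.105
[ 3.1 31.2  0.6] -0.157
[ 5.7 40.8  0.5] -0.21
[ 9.3 50.2  0.5] -0.262
[13.8 59.1  0.5] -0.314
[19.2 67.5  0.4] -0.367
[25.4 75.4  0.4] -0.419
[32.3 82.6  0.4] -0.471
```

```bash
python3 -m inch '[[26,1,11,0.5,-0.05],[26,1.5,21,0.5,-0.1],[26,3,31,0.5,-0.16],[26,6,41,0.5,-0.21],[26,9,50,0.5,-0.26],[26,14,59,0.5,-0.31],[26,19,67.5,0.5,-0.37],[26,25,75,0.5,-0.42]]' && python3 -m inch '[[40,0,0,0,0],[60,0,0,0,0],[60,0,0,0,0],[60,0,0,-30,0],[60,0,0,-60,0],[60,0,0,-80,0],[60,0,0,-80,0],[60,0,0,-80,0]]'
python3 - <<'E'
from h import *
st()
cap('scene','s2');p,W=world('s2');hsv=cv2.cvtColor(p,cv2.COLOR_RGB2HSV);H,S,V=[hsv[...,i].astype(int) for i in range(3)]
x,y,z=[W[...,i] for i in range(3)]
o=(H>5)&(H<20)&(S>200)&(V>100)&(z>.222)&(z<.262)&(x>.35)&(x<.8)&(y<-.1)
print(o.sum(),np.nanmedian(W[o],0)); m=np.nanmedian(W[o],0)-[.5474,-.1917,0]; print('k',(np.degrees(np.arctan2(m[1],m[0]))-198.4)%360*np.pi/180,np.hypot(*m[:2]))
# head: grey disc points
hd=(z>.13)&(z<.215)&(np.hypot(x-.448,y+.226)<.06); P=W[hd]; print(len(P),P.min(0),P.max(0))
e=np.array([np.cos(np.radians(18.4)),np.sin(np.radians(18.4))]); 
t=(P[:,:2]-[.448,-.2258])@e; l=(P[:,:2]-[.448,-.2258])@[-e[1],e[0]]; print(np.percentile(t,[2,50,98]),np.percentile(l,[1,50,99]))
E
```

```text
time_s: 3.35
position: [0.5824, -0.286, 0.2271]
tcp_rot: [[-0.055, 0.998, -0.001], [0.998, 0.055, -0.002], [-0.002, -0.001, -1.0]]
force: [0.9, 1.3, 0.7]
opening: 0.298
time_s: 4.15
position: [0.5817, -0.286, 0.3069]
tcp_rot: [[-0.054, 0.999, -0.001], [0.999, 0.054, -0.002], [-0.002, -0.001, -1.0]]
force: [-0.4, 0.2, -0.6]
opening: 0.688
4.15 [ 0.5817 -0.286   0.3069] [[-0.054, 0.999, -0.001], [0.999, 0.054, -0.002], [-0.002, -0.001, -1.0]] [-0.4  0.2 -0.6] 0.6880133335936984 [-36.   27.7  72.6  -0.2  79.7 -39. ]
284 [ 0.61057736 -0.27593424  0.24353244]
k 1.893169647957609 0.10529380683236347
1566 [ 0.42619277 -0.26763293  0.1301986 ] [ 0.47561971 -0.18345382  0.20436465]
[-0.01232003  0.00810075  0.01477928] [-0.03956293 -0.01429703  0.03809291]
```

View pics/s2.png

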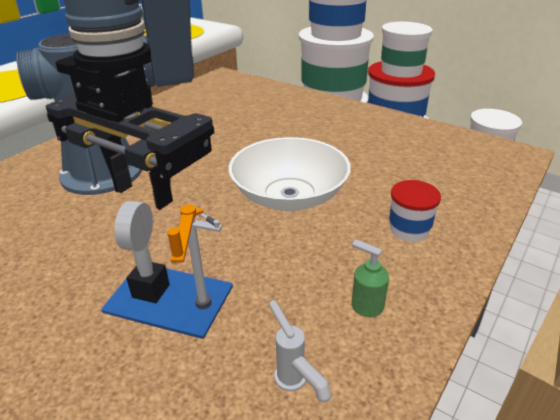

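The keeper now sits at about 1.89 rad, its end stop: the knob is at (176,243) in the scene view, out to the side, and the head at (135,227) is free. Next I move above the head with the jaws across its 80 mm diameter.

Run:
```python
from h import *
from rows import rows
rows([(.449,-.226,.27,288.4)])
```

```text
[  66.7 -128.8   36.1] 1.304
```

```bash
python3 -m inch '[[87,10,-20,0,0.15],[87,20,-40,0,0.3],[87,30,-60,0,0.45],[87,40,-80,0,0.6],[87,50,-100,0,0.75],[87,60,-120,0,0.9],[87,67,-129,0,1.05],[87,67,-129,0,1.2]]' && python3 -m inch '[[87,0,0,0,0.12],[87,0,0,0,0.12]]'
python3 - <<'E'
from h import *
from rows import rows
st(); cap('wrist','w3')
p,W=world('w3');x,y,z=[W[...,i] for i in range(3)]
hd=(z>.16)&(z<.21)&(np.hypot(x-.448,y+.226)<.07); P=W[hd];print(len(P),P[:,2].max())
r=cv2.minAreaRect(P[:,:2].astype(np.float32));print('rect',r)
q=W[hd&(z>.19)]; print('top',len(q),cv2.minAreaRect(q[:,:2].astype(np.float32)),np.median(q,0))
rows([(.449,-.226,.27,288.4)])
E
```

```text
time_s: 5.0
position: [0.4461, -0.2239, 0.3043]
tcp_rot: [[0.913, 0.407, -0.007], [0.407, -0.913, 0.002], [-0.006, -0.005, -1.0]]
force: [0.8, -0.3, -1.4]
opening: 0.999
time_s: 5.2
position: [0.4448, -0.223, 0.3026]
tcp_rot: [[0.956, 0.295, -0.011], [0.295, -0.956, 0.005], [-0.009, -0.008, -1.0]]
force: [-0.2, -0.5, -0.4]
opening: 1.0
5.2 [ 0.4448 -0.223   0.3026] [[0.956, 0.295, -0.011], [0.295, -0.956, 0.005], [-0.009, -0.008, -1.0]] [-0.2 -0.5 -0.4] 0.9996061274671881 [-39.4  15.2  93.5  -0.2  72.   33.5]
2739 0.2044494482081462
rect ((0.44609320163726807, -0.22506022453308105), (0.02686474099755287, 0.07906714081764221), 24.15418815612793)
top 1823 ((0.4459373354911804, -0.22471269965171814), (0.02686474099755287, 0.058663420379161835), 24.15418815612793) [ 0.44738178 -0.22473064  0.19972089]
[ 3.1  4.  32.8] -0.02
```

View pics/w3.png

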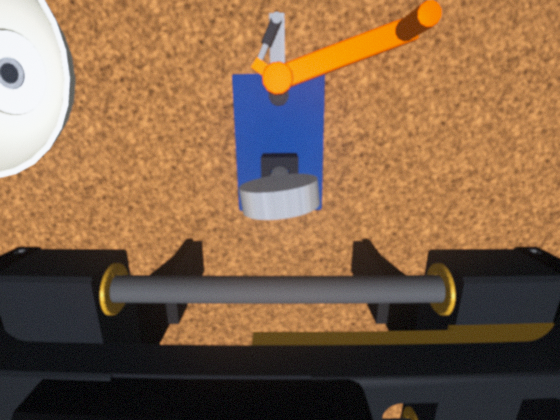

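The wrist view shows the head disc at (280,195) about 6° skew to the stand, with the keeper swung out to (430,12). Its yaw is 24° and its centre about (0.447, -0.2255).

```bash
python3 - <<'E'
from rows import rows
rows([(.4475,-.2255,.205,294.15),(.4475,-.2255,.146,294.15)])
E
python3 -m inch '[[87,2,3,20,-0.06],[87,2,3,50,-0.12],[87,2,3,75,-0.12],[87,2,3,97,-0.12],[87,2,3,97,-0.12]]'
python3 - <<'E'
from rows import rows
rows([(.4475,-.2255,.205,294.15),(.4475,-.2255,.146,294.15)])
E
```

```text
[ 2.4  3.5 97.8] -0.12
[  2.9   3.9 156.8] -0.12
time_s: 5.75
position: [0.4448, -0.2235, 0.2025]
tcp_rot: [[0.911, 0.411, -0.017], [0.411, -0.912, 0.01], [-0.011, -0.016, -1.0]]
force: [-0.6, 0.1, -0.9]
opening: 1.002
[ 1.6  2.9 -2.5] 0.002
[ 2.3  3.9 56.5] 0.002
```

```bash
python3 -m inch '[[87,2,3,0,0],[87,2,3,0,0],[87,2,3,0,0],[87,2,3,0,0]]'
python3 - <<'E'
from h import *
from rows import rows
st(); print(bot.read_state()['qvel'])
rows([(.4475,-.2255,.146,294.15)])
E
```

```text
time_s: 6.15
position: [0.4483, -0.2257, 0.2034]
tcp_rot: [[0.911, 0.411, -0.015], [0.412, -0.911, 0.008], [-0.01, -0.014, -1.0]]
force: [-0.6, -0.5, -0.6]
opening: 1.0
6.15 [ 0.4483 -0.2257  0.2034] [[0.911, 0.411, -0.015], [0.412, -0.911, 0.008], [-0.01, -0.014, -1.0]] [-0.6 -0.5 -0.6] 0.9996625714601909 [-39.4  22.7 100.   -0.2  58.3  26.4]
[ 0.04759565  0.04343737  0.46951586 -0.01353754 -0.19849793  0.13028745]
[-0.1  0.2 57.4] 0.003
```

```bash
python3 -m inch '[[87,0,0,15,0],[87,0,0,30,0],[87,0,0,45,0],[87,0,0,57,0],[87,0,0,57,0],[87,0,0,57,0]]' && python3 -m inch '[[70,0,0,0,0],[70,0,0,0,0],[70,0,0,0,0],[70,0,0,0,0],[70,0,0,0,0]]'
```

```text
time_s: 6.75
position: [0.4477, -0.2255, 0.1469]
tcp_rot: [[0.911, 0.411, -0.015], [0.412, -0.911, 0.008], [-0.01, -0.013, -1.0]]
force: [0.8, -0.3, 0.4]
opening: 0.998
time_s: 7.25
position: [0.4483, -0.2259, 0.1477]
tcp_rot: [[0.911, 0.411, -0.013], [0.412, -0.911, 0.007], [-0.009, -0.012, -1.0]]
force: [0.4, 1.0, 6.9]
opening: 0.912
```

Gripped at 79 mm opening, which matches the 80 mm disc. Now I draw it straight up.

```bash
python3 -m inch '[[70,0,0,-10,0],[70,0,0,-25,0],[70,0,0,-40,0],[70,0,0,-55,0],[70,0,0,-70,0],[70,0,0,-85,0],[70,0,0,-100,0],[70,0,0,-100,0]]'
python3 - <<'E'
from h import *
st(); cap('scene','s4')
E
```

```text
time_s: 8.05
position: [0.4505, -0.2272, 0.2496]
tcp_rot: [[0.911, 0.412, -0.01], [0.412, -0.911, 0.004], [-0.007, -0.008, -1.0]]
force: [-0.0, 0.9, -1.0]
opening: 0.916
8.05 [ 0.4505 -0.2272  0.2496] [[0.911, 0.412, -0.01], [0.412, -0.911, 0.004], [-0.007, -0.008, -1.0]] [-0.   0.9 -1. ] 0.9159870335028787 [-39.4  19.2  96.8  -0.2  64.6  26.4]
```

View pics/s4.png

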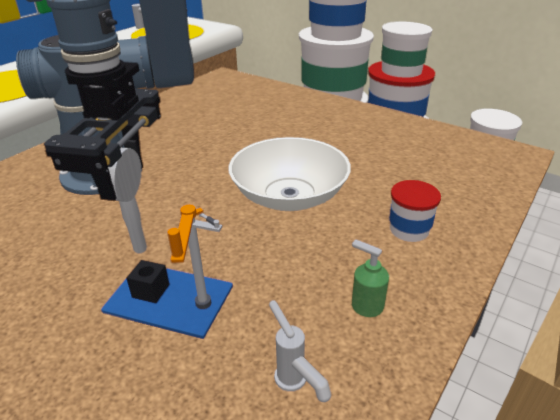

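The handset hangs clear of the socket: head at (122,175), handle end at (138,250). The tool can only yaw, so I will tilt the handset by resting its handle end on the free counter at the stand's -y side and swinging the head down about the jaw axis.

Run:
```python
from rows import rows
rows([(.45,-.42,.25,294.15),(.56,-.42,.25,294.15),(.56,-.42,.136,294.15)])
```

```text
[-79.4 176.2  -2.7] 0.003
[ 20.8 221.4  -4. ] 0.003
[ 21.8 222.6 110. ] 0.003
```

```bash
python3 -m inch '[[70,-15,30,-3,0],[70,-35,70,-3,0],[70,-55,110,-3,0],[70,-72,150,-3,0],[70,-75,180,-3,0],[70,-50,192,-3,0],[70,-15,207,-3,0],[70,21,221,-3,0]]' && python3 -m inch '[[70,0,0,20,0],[70,0,0,40,0],[70,0,0,60,0],[70,0,0,80,0],[70,0,0,95,0],[70,0,0,105,0],[70,0,0,105,0],[70,0,0,105,0]]'
python3 - <<'E'
from h import *
from rows import rows
cap('side','d5'); p,W=world('d5'); x,y,z=[W[...,i] for i in range(3)]
q=bot.read_state()['position']; m=(z>.003)&(z<.12)&(np.hypot(x-q[0],y-q[1])<.1); print(m.sum(),np.percentile(z[m],[0,1,5]),np.median(W[m&(z<.04)],0),np.median(W[m&(z>.08)],0)); st()
e=np.array([.9123,.41])
q=np.array([.56,-.42])
for th in range(5,90,6):
    t=np.radians(th); c=q-.150*np.sin(t)*e
    print(th,end=' ');rows([(*c,.150*np.cos(t)+.0115*np.sin(t)-.0187,294.15)])
E
```

```text
time_s: 8.9
position: [0.5598, -0.4197, 0.2468]
tcp_rot: [[0.912, 0.41, -0.014], [0.41, -0.912, 0.008], [-0.01, -0.013, -1.0]]
force: [0.3, -0.9, -1.4]
opening: 0.91
time_s: 9.7
position: [0.5585, -0.4192, 0.1421]
tcp_rot: [[0.912, 0.409, -0.014], [0.41, -0.912, 0.008], [-0.01, -0.013, -1.0]]
force: [0.8, 0.7, -2.4]
opening: 0.913
356 [0.00301418 0.00307152 0.01220748] [ 0.54727079 -0.42316349  0.02268763] [ 0.54639861 -0.42494146  0.09637125]
9.75 [ 0.5588 -0.4195  0.1428] [[0.912, 0.41, -0.013], [0.41, -0.912, 0.007], [-0.009, -0.012, -1.0]] [ 0.4 -0.5 -2. ] 0.9120604212070461 [-45.9  41.2  73.7  -0.3  65.9  20. ]
5 [-12.1   1.1  11.2] 0.0
11 [-27.7   1.1  12.3] 0.0
17 [-42.9   1.2  15.1] 0.0
23 [-57.6   1.2  19.4] 0.0
29 [-71.7   1.3  25.4] 0.0
35 [-84.9   1.4  32.8] 0.0
41 [-97.2   1.5  41.6] 0.0
47 [-108.4    1.6   51.8] 0.0
53 [-118.4    1.7   63.1] 0.0
59 [-127.1    1.9   75.5] 0.0
65 [-134.3    2.1   88.9] 0.0
71 [-140.1    2.2  103. ] 0.0
77 [-144.3    2.4  117.8] 0.0
83 [-146.9    2.6  133.1] 0.0
89 [-147.8    2.7  148.7] 0.0
```

View pics/d5.png

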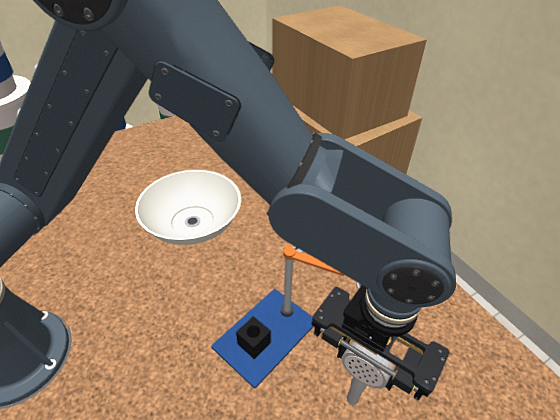

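The side view shows the handset upright in the jaws at (365,370) with its handle end about 7 mm above the counter. I start the arc and check the force after the first part.

```bash
python3 -m inch '[[70,-3,1,8,0],[70,-12,1,8,0],[70,-20,1,8.5,0],[70,-28,1,9,0],[70,-36,1,10.5,0],[70,-43,1,12,0],[70,-50,1,14,0],[70,-58,1,16.5,0]]'
python3 - <<'E'
from h import *
cap('scene','s6'); p=load('s6')['p']; cv2.imwrite('pics/s6c.png',cv2.resize(p[100:420,0:300,::-1],None,fx=2,fy=2)[:600])
cap('side','d6'); p=load('d6')['p']; cv2.imwrite('pics/d6c.png',cv2.resize(p[240:420,220:480,::-1],None,fx=2,fy=2))
E
```

```text
time_s: 10.55
position: [0.5057, -0.446, 0.1296]
tcp_rot: [[0.912, 0.409, -0.011], [0.409, -0.912, 0.003], [-0.009, -0.007, -1.0]]
force: [-1.5, -1.0, 9.1]
opening: 0.907
```

View pics/d6c.png

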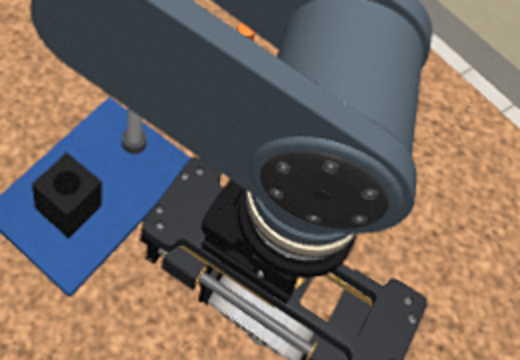

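The crop shows the head at (265,315) leaning spray-side down with its top rim visible; 9 N of contact is harmless. I continue the arc.

```bash
python3 -m inch '[[70,-14,0,9,0],[70,-27,0,17,0],[70,-39,0,25.5,0],[70,-50,0,36,0],[70,-60,0,47,0],[70,-69,0,59,0],[70,-76,0,73,0],[70,-82,0,87,0]]' && python3 -m inch '[[70,-2,0,8,0],[70,-4,0,16,0],[70,-5,0,23,0],[70,-7,0,30,0],[70,-7,0,30,0]]'
```

```text
time_s: 11.45
position: [0.4278, -0.4794, 0.0415]
tcp_rot: [[0.913, 0.408, -0.013], [0.408, -0.913, 0.004], [-0.01, -0.009, -1.0]]
force: [-1.3, -0.6, 0.0]
opening: 0.909
time_s: 11.95
position: [0.4211, -0.4813, 0.0104]
tcp_rot: [[0.913, 0.408, -0.014], [0.408, -0.913, 0.006], [-0.01, -0.011, -1.0]]
force: [-0.1, 0.1, -0.7]
opening: 0.91
```

```bash
cat > tilt.py <<'E'
import sys; from h import *
def tilt(n,f,view=False):
    s=bot.read_state(); q=np.array(s['position']);R=np.array(s['tcp_rot']); cap(n,f); p,W=world(f)
    L=(W-q)@R  # tool axes
    hsv=cv2.cvtColor(p,cv2.COLOR_RGB2HSV)
    m=(L[...,0]>.045)&(L[...,0]<.17)&(abs(L[...,1])<.02)&(L[...,2]>-.09)&(L[...,2]<.16)&(hsv[...,1]<90)&(W[...,2]>.004)
    P=L[m]; print('handle px',len(P))
    if len(P)>20:
        a=np.polyfit(P[:,0],P[:,2],1); print(' handle droop below horizontal deg',np.degrees(np.arctan(a[0])).round(1),'z at x=0',a[1].round(4),'max x',P[:,0].max().round(3),'y',np.median(P[:,1]).round(4))
    if view: cv2.imwrite(f'pics/{f}c.png',p[:,:,::-1])
E
python3 -c "
from tilt import *; tilt('scene','s7')"
python3 -m inch '[[70,0,0,-5,0],[70,0,0,-12,0],[70,0,0,-22,0],[70,0,0,-35,0],[70,0,0,-50,0],[70,0,0,-65,0],[70,0,0,-80,0],[70,0,0,-80,0]]'
python3 -c "
from tilt import *; tilt('scene','s8',True)"
```

```text
handle px 1253
 handle droop below horizontal deg 8.7 z at x=0 -0.0306 max x 0.145 y 0.0037
time_s: 12.8
position: [0.4235, -0.4838, 0.0943]
tcp_rot: [[0.913, 0.409, -0.01], [0.409, -0.913, 0.0], [-0.009, -0.004, -1.0]]
force: [0.5, -0.9, -0.8]
opening: 0.91
handle px 1470
 handle droop below horizontal deg 10.2 z at x=0 -0.0299 max x 0.145 y 0.0041
```

View pics/s8.png

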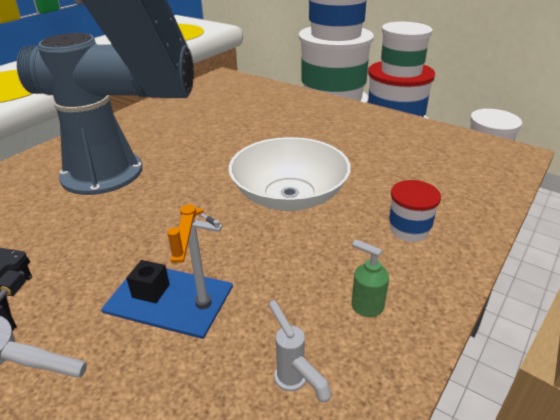

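The scene view shows the handset held nearly level: handle from (5,345) to (80,367), drooping only 10° below horizontal, so the spray face is about 80° down. No regrasp is needed. I lift high and carry it gently to the basin.

```bash
python3 -m inch '[[70,0,0,-15,0],[70,0,0,-40,0],[70,0,0,-70,0],[70,0,0,-105,0],[70,0,0,-140,0],[70,0,0,-175,0],[70,0,0,-205,0],[70,0,0,-225,0]]' && python3 -m inch '[[70,0,0,0,0],[70,4,-9,0,0],[70,12,-27,0,0],[70,22,-50,0,0],[70,33,-73,0,0],[70,43,-96,0,0],[70,53,-118,0,0],[70,61,-137,0,0]]'
python3 - <<'E'
from rows import rows
from h import *
st(); rows([(.466,.185,.32,294.15)])
E
```

```text
time_s: 13.65
position: [0.4258, -0.4837, 0.3211]
tcp_rot: [[0.913, 0.409, -0.01], [0.409, -0.913, -0.0], [-0.009, -0.004, -1.0]]
force: [0.0, -0.6, -1.4]
opening: 0.912
time_s: 14.45
position: [0.4242, -0.3304, 0.3187]
tcp_rot: [[0.912, 0.409, -0.014], [0.409, -0.912, 0.005], [-0.011, -0.01, -1.0]]
force: [-0.0, 0.8, -1.7]
opening: 0.911
14.45 [ 0.4242 -0.3304  0.3187] [[0.912, 0.409, -0.014], [0.409, -0.912, 0.005], [-0.011, -0.01, -1.0]] [-0.   0.8 -1.7] 0.9110720828244294 [-49.6  17.9  86.8  -0.4  76.   16.4]
[ 2.490e+02 -4.532e+02  4.000e-01] -0.0
```

```bash
python3 -m inch '[[70,10,-18,0,0],[70,22,-40,0,0],[70,34,-62,0,0],[70,46,-84,0,0],[70,58,-106,0,0],[70,70,-128,0,0],[70,82,-150,0,0],[70,94,-170,0,0]]' && python3 -m inch '[[70,10,-18,0,0],[70,22,-40,0,0],[70,34,-62,0,0],[70,46,-84,0,0],[70,58,-106,0,0],[70,70,-128,0,0],[70,80,-145,0,0],[70,88,-160,0,0]]'
python3 - <<'E'
from rows import rows
from tilt import *
st(); rows([(.466,.185,.25,294.15)]); tilt('side','d9'); tilt('scene','s9')
E
```

```text
time_s: 15.25
position: [0.4385, -0.1342, 0.3173]
tcp_rot: [[0.912, 0.409, -0.018], [0.409, -0.912, 0.008], [-0.014, -0.014, -1.0]]
force: [0.5, -0.4, -2.2]
opening: 0.911
time_s: 16.05
position: [0.4511, 0.0496, 0.3166]
tcp_rot: [[0.912, 0.41, -0.023], [0.41, -0.912, 0.009], [-0.018, -0.017, -1.0]]
force: [0.4, -0.5, -1.1]
opening: 0.91
16.05 [0.4511 0.0496 0.3166] [[0.912, 0.41, -0.023], [0.41, -0.912, 0.009], [-0.018, -0.017, -1.0]] [ 0.4 -0.5 -1.1] 0.910241757346242 [-8.1 10.8 97.3  0.3 73.3 57.6]
[  70.3 -116.2   67.4] 0.001
handle px 57
 handle droop below horizontal deg -14.5 z at x=0 0.0322 max x 0.145 y 0.0079
handle px 787
 handle droop below horizontal deg 8.7 z at x=0 -0.0234 max x 0.144 y 0.0076
```

```bash
python3 -m inch '[[70,8,-14,6,0],[70,20,-33,15,0],[70,32,-53,26,0],[70,44,-73,38,0],[70,55,-92,50,0],[70,63,-105,60,0],[70,68,-113,66,0],[70,70,-116,67,0]]' && python3 -m inch '[[70,0,0,0,0],[70,0,0,0,0],[70,0,0,0,0],[70,0,0,0,0],[70,0,0,0,0],[70,0,0,0,0]]'
python3 - <<'E'
from rows import rows
from tilt import *
st(); rows([(.466,.185,.25,294.15)]); tilt('scene','s10'); tilt('side','d10')
for f in ['s10','d10']:
    p,W=world(f); q=bot.read_state()['position']; x,y,z=[W[...,i] for i in range(3)]
    m=(np.hypot(x-q[0],y-q[1])<.2)&(z>.1)&(z<.4); print(f,'lowest above basin',np.percentile(z[m],[0,.5,2]).round(3))
    hsv=cv2.cvtColor(p,cv2.COLOR_RGB2HSV); m2=(hsv[...,1]<60)&(hsv[...,2]>110)&(np.hypot(x-q[0],y-q[1])<.06)&(z>.2)&(z<.3); print(m2.sum(),np.median(W[m2],0) if m2.sum() else '')
a=[load(n)['p'] for n in ['s10','d10']]
cv2.imwrite('pics/f.png',cv2.resize(np.hstack(a)[:,:,::-1],(800,300)))
E
```

```text
time_s: 16.95
position: [0.4642, 0.1853, 0.249]
tcp_rot: [[0.911, 0.413, -0.027], [0.413, -0.911, 0.008], [-0.021, -0.019, -1.0]]
force: [0.3, 0.3, -2.2]
opening: 0.915
time_s: 17.55
position: [0.4643, 0.1851, 0.2492]
tcp_rot: [[0.911, 0.412, -0.027], [0.413, -0.911, 0.008], [-0.021, -0.019, -1.0]]
force: [-0.6, 0.3, -2.1]
opening: 0.914
17.55 [0.4643 0.1851 0.2492] [[0.911, 0.412, -0.027], [0.413, -0.911, 0.008], [-0.021, -0.019, -1.0]] [-0.6  0.3 -2.1] 0.9142087213176285 [ 8.5 19.1 97.   0.8 65.3 73.8]
[ 1.5  0.8 -0.8] 0.003
handle px 597
 handle droop below horizontal deg 10.4 z at x=0 -0.0257 max x 0.144 y 0.0075
handle px 94
 handle droop below horizontal deg -0.9 z at x=0 -0.0006 max x 0.147 y 0.0085
s10 lowest above basin [0.235 0.241 0.246]
550 [0.48584443 0.17403171 0.2751888 ]
d10 lowest above basin [0.235 0.243 0.25 ]
307 [0.45222049 0.17896359 0.28133075]
```

View pics/f.png

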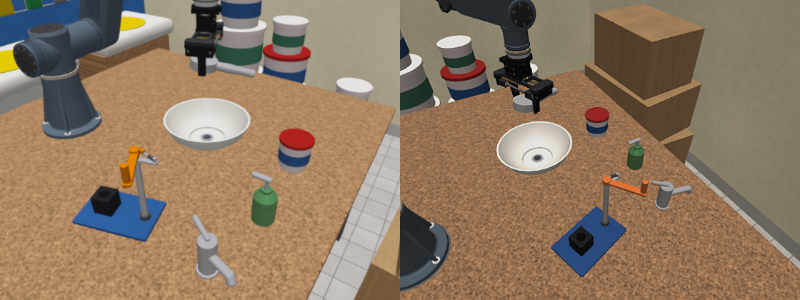

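Both views show the handset level above the basin, gripped by its head (left (205,68), right (522,102)). The keeper is still open and the bystanders haven't moved. I hand it in.

```bash
python3 -c "
from h import *
st(); bot.hand_in()"
```

```text
17.65 [0.4642 0.1852 0.2491] [[0.911, 0.412, -0.027], [0.413, -0.911, 0.008], [-0.021, -0.019, -1.0]] [ 0.4 -0.3 -2.2] 0.9136432581094461 [ 8.5 19.2 97.   0.8 65.3 73.8]
the job is handed in; nothing more can be done
```

The job is done and handed in at 17.7 s, with the gripper still holding the hand shower over the basin.

**What I did:** I swung the keeper round by its knob and it settled at about 1.89 rad, its end stop. I gripped the head across its 80 mm diameter and drew the hand shower straight up out of the socket. The tool only turns about its own axis, so I rested the handle end on the free counter and swung the head down about the jaws. Then I carried it to the basin.

**Last checks:**
- **Position:** the TCP, on the gripped head, is at (0.464, 0.185), against a measured basin centre of (0.466, 0.185).
- **Height:** the lowest measured point is 0.235 m, 15 cm above the rim.
- **Spray face:** the handle droops about 10° in the scene camera, so the face is about 80° down; 60° was needed. It read 8.7 to 10.4° throughout the carry, so no slip shows.
- **Grip:** the opening was steady at 79 mm, and the force reading of about 2 N matches the shower's weight.
- **Surroundings:** the keeper stayed open, and the soap dispenser, mixer tap and paint tub look unmoved in the final picture.

**Disagreement:** the side camera saw under 100 handle pixels, partly hidden, and gave droops of -14.5° and then -0.9°. I relied on the scene camera, which had about 600 or more pixels. The final side reading would also meet the 60° requirement.

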